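# Lean a sample sheet in the gap of the carton display

## Task

Two sample sheets of glass tile are leaning against one long side of a loose cardboard carton with a gap between them, and a wooden block lies at the foot of the gap. Take the third sheet, which lies on the narrow stack of strips, and lean it on the carton in the middle of the gap: glass face outward, standing square on a short edge on the block, tipped back 12 to 28 degrees from upright like its neighbours. It is glass: set its lower edge gently on the block and feel its top come to rest against the carton before you let go, without shoving the carton or disturbing anything else.

Things in the scene. Friction and masses are not known exactly. Their poses are not given: they have to be found in the camera images.
- tile: the sheet to lean: 64 mm wide (x), 160 mm long (y), 10 mm thick (z), rigid, 0.18 to 0.33 kg, of cream and honey glass strips on a grey back. Origin at the very middle of the slab; +z leaves the glass face. It lies face up, level, across the top of the stack; either short edge may become the lower one
- stack: fixed stack of three glass strips under the sheet: 34 mm (x) by 120 mm (y) by 45 mm high, origin at the centre of its underside on the bench; narrower than the sheet, whose long edges overhang it by about 15 mm, so fingers fit down past them
- carton: loose closed cardboard carton, about 3 kg, standing on the bench: 380 mm (x) by 150 mm (y) by 190 mm high, origin at the centre of its underside. Its upright face on its own +y side, 75 mm from the origin, is the one leaned on. It slides if pushed with more than about 14 N
- block: fixed wooden block at the foot of the gap on which the sheet shall stand: 98 mm (x) by 92 mm (y, out from the carton), its back 5 mm off the carton's face, level top. Origin on the bench (z = 0) under its centre. Its height differs each time, anywhere from 12 to 36 mm, and is NOT part of its pose: feel for it or look
- gap (a point): point at bench height (z = 0) on the foot of the carton's +y face, at the middle of the gap between the leaning sheets; axes as the carton's: x along the face, +y out of the face towards the free bench. The gap is 136 to 152 mm wide between the sheets' edges
- left_tile: sheet of the same size already leaning on the carton at -x of the gap, loose, tipped back 20 degrees, glass face outward; origin in the middle of the slab
- right_tile: the same, at +x of the gap
- sealer: loose white bottle 60 mm across, 160 mm high, a bystander; origin under its centre
- grout_pot: loose white pot 84 mm across, 80 mm high, a bystander; origin under its centre
- scraper: loose spatula with a wooden handle lying on the bench, about 250 mm long, a bystander
- strip0: loose glass strip 100 x 30 x 9 mm lying on the bench, a bystander
- strip1: the same
- strip2: the same
Not all that is in view belongs to the job. Of the things that look like the stack, the smaller one is meant.

How it is judged (in metres and radians):
On the way, in this order (a step that is already met when the one before it is completed fails the run):
1. the sheet is lifted clear of the stack (height (world z) of tile above 0.075 m and contact force between tile and the fingers above 1 N and contact force between tile and stack below 0.01 N), for 0.1 s.
2. still held, the slanted sheet touches the block with its lower edge and the carton with its top (contact force between tile and the fingers above 1 N and contact force between tile and block above 0.3 N and contact force between tile and carton above 0.2 N and angle between tile's own z axis and vertical between 1.03 and 1.4 rad), for 0.1 s.
At the end, for the whole second after the job is handed in: the sheet rests by itself, released and still, its lower short edge on the block and its top against the carton, glass face outward, 12 to 28 degrees from upright, its width level and parallel to the carton's face within about 5 degrees, its middle within 20 mm of the middle of the gap (angle between tile's own z axis and vertical between 1.08 and 1.36 rad and angle between tile's own x axis and vertical between 1.48 and 1.66 rad and angle between the x axis of tile and the x axis of carton, either way round below 0.1 rad and x of tile in the frame of gap between -0.02 and 0.02 m and y of tile in the frame of gap between 0.015 and 0.055 m and contact force between tile and carton above 0.05 N and contact force between tile and block above 0.5 N and linear speed of tile below 0.01 m/s and contact force between tile and the fingers below 0.01 N); the robot touches nothing.
It fails at once if the sheet is knocked on the bench, the block, the carton or the stack (over 30 N) (contact force between tile and table above 30 N or contact force between tile and block above 30 N or contact force between tile and carton above 30 N or contact force between tile and stack above 30 N).
It fails at once if the carton is shoved more than 8 mm (distance of carton from where it was at the start of the episode above 0.008 m).
It fails at once if a leaning sheet is shifted more than 10 mm (distance of any of left_tile, right_tile from where it was at the start of the episode above 0.01 m).
It fails at once if a bystander is moved more than 20 mm (distance of any of sealer, grout_pot, scraper, strip0, strip1, strip2 from where it was at the start of the episode above 0.02 m).
It also fails if it takes over 51 s, if anything falls off the work surface, if the arm or the gripper's body presses on something with over 40 N, if the wrist force passes 120 N, or if a joint passes its speed limit or range.

## Robot

A 6-joint arm with a two-finger parallel gripper is mounted at the origin on the work surface. World frame = base frame: x ahead of the robot, y to its left, z up, the work surface at z = 0. Lengths are in m, angles in degrees, forces in N, time in s.
With the tool pointing down it reaches from about 0.35 to 0.875 m from the base axis. Payload 4.2 kg.
Tool frame: the origin (TCP) lies at the very end of the fingers, on their centre line; the grasp point (between the pads) lies r.pinch_z behind it (r.pinch_z is the distance from the TCP to the grasp point, in m); y points along the fingers, z is the direction in which the jaws open and shut, and the axes are right-handed (so a half turn about y gives the same grasp; the last joint's range is limited). The gripper opens to 87 mm and grips with 3 to 60 N. Pads are 19 mm wide; open, the fingers measure 117 mm over their backs; the gripper's body (75 mm by 190 mm) begins 51 mm behind the grasp point.
Start: joints at [-48.954, 22.042, 0.453, 0, -68.411, -14.817], TCP at [0.276, -0.561, 0.223] pointing down, gripper open.
Joint ranges: [-179.83, 179.83], [-69.29, 118.12], [-61.27, 80.66], [-181.25, 117.63], [-171.15, -9.14], [-177.46, 177.46]. Speed limits (degrees/s): [159.86, 159.86, 180, 180, 180, 180].

## Interface

Orientations are given as a 3x3 rotation matrix whose columns are the frame's x, y, z axes.
In Python, from station import sense, capture, camera_params, r gives the robot as it stands.
- The arm moves only by the tool move_arm, never from a script. Its argument "increments" is text: rows parted by semicolons, each of 7 numbers parted by spaces: the closure, from -1 (fully open) to 1 (shut), so that 0 is half open, then the shift along the tool's x, y, z in m, then the turn, a rotation vector about the tool's x, y, z in rad. In form: hand x y z wx wy wz; .... A call has 1 to 8 rows; each row is the pose to reach, as a shift and turn from the pose commanded when the call began, along the tool's axes at that moment; what a row does not reach only later rows make up. A row lasts 1/10 s, in which the tool goes at most 50 mm and 8.59 degrees, less where a joint would pass 70% of its speed; a pose out of reach is approached as far as the arm can. A call with a gripper value outside its range is refused whole. The fingers move at their own pace and stop on an object; the grip force is fixed at half the most. Time passes only in rows, so rows that repeat a pose let the fingers close. It gives the time, the measured TCP pose, the force and the opening at its end, in the units of the state.
- sense(): the state, without advancing time (a new reading comes with each control period).
- capture(name): name is "side" or "top" or "wrist"; returns (picture, depth): 480x640x3 uint8, red, green, blue; 480x640 float32, m along the optical axis (not along the pixel's ray), 0 where there is no reading.
- camera_params(name): a dict with "fx", "fy", "cx", "cy" (pixels), "xyz" and "orientation" of the camera in the world. Camera axes: x right, y down, z forward; pixel columns grow to the right and rows downward; lengths in m; the calibration is good to about 2 mm. A picture is of the moment at which its call begins: read the wrist's pose just before it. camera_params takes no time and is no camera call; for the wrist camera it gives the pose at the moment of the call.
- r.finish_job(): hands the job in, once; it reports no verdict.
The state is a dict: "time_s": time; "joints": joint angles; "joint_velocities": joint speeds; "effort": joint torques, N m; "tcp_pos": TCP position; "ee_rot": TCP orientation; "wrist_force": force on the tool from outside, world axes, zero at the start; "moment": the same for the moment, N m; "gripper_width": opening from 0.0 (shut) to 1.0 (fully open).
Only numpy, scipy, OpenCV 4.12 (cv2) and the standard library are available. Lean on these libraries where they do the work, as an engineer would, in place of code of your own. Each camera call takes 0.05 s, during which the arm holds its last target.

## Working session

There is one attempt and no reset: what is moved stays moved. The work goes in short steps, Python scripts to look and compute and a tool call to move; the robot and the scene stay as the last step left them, time stands still between calls to the robot, and variables do not carry over. Pictures are saved under pics/ and viewed, and the job is handed in when it is done.

Besides the shell and the picture viewer there is one more tool, called after "Emit:" in YAML: its name, and indented under it one key for each argument. move_arm: Moves the arm, as the interface text tells. Its arguments: {"type":"object","properties":{"increments":{"type":"string"}},"required":["increments"]}

```bash
ls; mkdir -p pics; python3 - <<'E'
from station import sense, capture, camera_params, r
import cv2,numpy as np
s=sense();print(s,r.pinch_z)
for n in("side","top"):
    p,d=capture(n);cv2.imwrite(f"pics/{n}0.png",p[:,:,::-1]);np.savez(f"{n}0.npz",p=p,d=d,**{k:v for k,v in camera_params(n).items()})
    print(camera_params(n))
E
```

```text
pics
{'time_s': 0.0, 'joints': array([-4.89549177e+01,  2.20923302e+01,  3.77725224e-01, -2.80502399e-02,
       -6.84102666e+01, -1.48153225e+01]), 'joint_velocities': array([ 0.00677807,  0.10353851,  0.05210433, -0.10887592,  0.03749403,
       -0.07464933]), 'effort': array([ 1.35025290e-03, -3.90668142e+01,  1.87404674e+01,  4.21984389e+00,
        1.09752902e-02, -2.18810401e-04]), 'tcp_pos': array([ 0.27596076, -0.56009548,  0.22143147]), 'ee_rot': array([[ 8.97108686e-01, -1.08776874e-03, -4.41808581e-01],
       [ 4.41809905e-01,  1.94259439e-03,  8.97106590e-01],
       [-1.17589634e-04, -9.99997522e-01,  2.22330531e-03]]), 'wrist_force': array([ 0.30231428, -0.08541987, -0.275195  ]), 'moment': array([-0.03087314,  0.02749898,  0.01232817]), 'gripper_width': 1.0002380144739798} 0.0187
{'fx': 489.59175711210906, 'fy': 489.59175711210906, 'cx': 317.94163209558076, 'cy': 233.2778286989983, 'xyz': array([0.05682414, 0.78416268, 0.65225776]), 'orientation': array([[-0.83620794, -0.29177745,  0.46435137],
       [-0.54806619,  0.47470149, -0.68868131],
       [-0.01948662, -0.83037607, -0.55686251]])}
{'fx': 544.1025047581028, 'fy': 544.1025047581028, 'cx': 317.7445211289803, 'cy': 229.05921503392997, 'xyz': array([0.42983015, 0.0447041 , 1.42594208]), 'orientation': array([[-0.02228829, -0.99667035,  0.07843118],
       [-0.99936537,  0.02439143,  0.02596   ],
       [-0.02778661, -0.0778028 , -0.99658147]])}
```

View pics/side0.png

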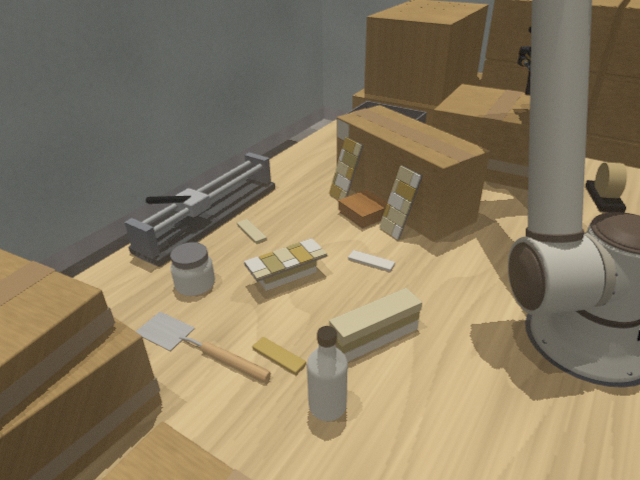

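View pics/top0.png

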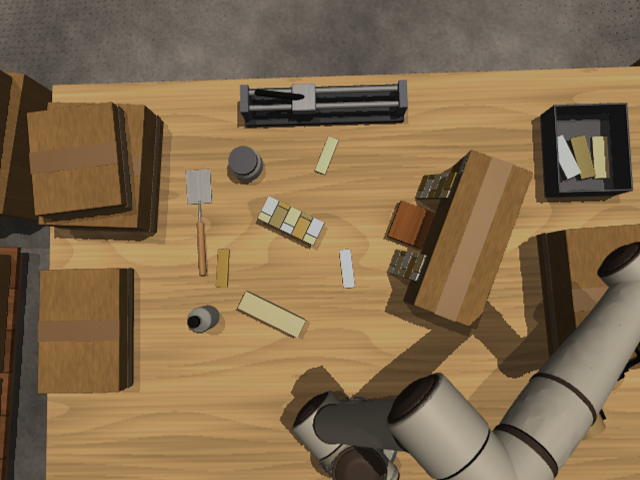

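```bash
cat > h.py <<'E'
import numpy as np,cv2
def cloud(f):
    o=np.load(f);d=o['d'];v,u=np.mgrid[:480,:640]
    c=np.stack([(u-o['cx'])/o['fx']*d,(v-o['cy'])/o['fy']*d,d],-1)
    P=c@o['orientation'].T+o['xyz'];P[d==0]=np.nan
    return P,o['p']
def project(f,X):
    o=np.load(f);c=(np.asarray(X)-o['xyz'])@o['orientation']
    return np.stack([o['fx']*c[...,0]/c[...,2]+o['cx'],o['fy']*c[...,1]/c[...,2]+o['cy']],-1)
E
python3 - <<'E'
from h import *
np.set_printoptions(precision=4,suppress=True)
P,p=cloud('top0.npz')
for n,(u,v) in dict(tile=(290,222),bench=(350,200),bench2=(330,350),block=(405,222),cart=(470,240),lt=(433,187),rt=(405,265),big=(270,313)).items(): print(n,P[v,u])
# tile
x0,x1,y0,y1=245,340,185,260
Q=P[y0:y1,x0:x1];m=(Q[...,2]>.04)&(Q[...,2]<.075)
pts=Q[m];print(len(pts),np.nanmedian(pts[:,2]))
n,l=cv2.connectedComponents(m.astype(np.uint8));print(n,[ (l==i).sum() for i in range(n)])
rect=cv2.minAreaRect((pts[:,:2]*1000).astype(np.float32));print('tile',rect,np.mean(pts,0))
# carton top
Q=P[140:340,390:545];m=(Q[...,2]>.17)&(Q[...,2]<.21);pts=Q[m]
print('carton',cv2.minAreaRect((pts[:,:2]*1000).astype(np.float32)),np.median(pts[:,2]))
S,sp=cloud('side0.npz')
for n,(u,v) in dict(tile=(285,260),block=(360,205),lt=(346,170),rt=(402,205),ct=(415,137),face=(375,170),bench=(300,330)).items(): print(n,S[v,u])
for n,im,b in (('a',p,(370,140,530,330)),('b',p,(240,180,340,260)),):
    c=im[b[1]:b[3],b[0]:b[2],::-1];k=min(800/c.shape[1],600/c.shape[0]);cv2.imwrite(f'pics/{n}1.png',cv2.resize(c,None,fx=k,fy=k,interpolation=2))
b=(310,90,490,250);cv2.imwrite('pics/c1.png',cv2.resize(sp[b[1]:b[3],b[0]:b[2],::-1],None,fx=3.7,fy=3.7,interpolation=2))
E
```

```text
tile [0.5573 0.1502 0.0563]
bench [ 0.6164 -0.0048  0.0029]
bench2 [ 0.2277  0.0572 -0.0021]
block [ 0.5519 -0.1425  0.0355]
cart [ 0.4939 -0.2662  0.1908]
lt [ 0.6337 -0.209   0.0784]
rt [ 0.4419 -0.1323  0.0841]
big [0.3305 0.2037 0.0634]
1582 0.055300559339829136
2 [np.int64(5543), np.int64(1582)]
tile ((561.36669921875, 149.53842163085938), (159.19703674316406, 64.18458557128906), 62.84165573120117) [0.5609 0.149  0.0552]
carton ((498.6270751953125, -274.16912841796875), (152.0321044921875, 382.7574462890625), 67.64964294433594) 0.19097040109798757
tile [0.5587 0.1617 0.0547]
block [ 0.5503 -0.1358  0.0368]
lt [ 0.6306 -0.2031  0.0829]
rt [ 0.4345 -0.122   0.0793]
ct [ 0.4707 -0.2513  0.1902]
face [ 0.549  -0.206   0.1026]
bench [0.4521 0.2646 0.0013]
```

```bash
python3 - <<'E'
from h import *
np.set_printoptions(precision=4,suppress=True)
P,p=cloud('top0.npz');S,_=cloud('side0.npz')
# block from both, region
for nm,C,b in (('top',P,(380,190,440,260)),('side',S,(325,185,395,230))):
    Q=C[b[1]:b[3],b[0]:b[2]].reshape(-1,3)
    h,e=np.histogram(Q[:,2],bins=np.arange(-.01,.2,.003));print(nm,list(zip(np.round(e,3),h)))
E
```

```text
top [(np.float64(-0.01), np.int64(13)), (np.float64(-0.007), np.int64(90)), (np.float64(-0.004), np.int64(368)), (np.float64(-0.001), np.int64(612)), (np.float64(0.002), np.int64(452)), (np.float64(0.005), np.int64(149)), (np.float64(0.008), np.int64(31)), (np.float64(0.011), np.int64(31)), (np.float64(0.014), np.int64(27)), (np.float64(0.017), np.int64(27)), (np.float64(0.02), np.int64(19)), (np.float64(0.023), np.int64(32)), (np.float64(0.026), np.int64(35)), (np.float64(0.029), np.int64(124)), (np.float64(0.032), np.int64(386)), (np.float64(0.035), np.int64(573)), (np.float64(0.038), np.int64(307)), (np.float64(0.041), np.int64(89)), (np.float64(0.044), np.int64(24)), (np.float64(0.047), np.int64(23)), (np.float64(0.05), np.int64(20)), (np.float64(0.053), np.int64(21)), (np.float64(0.056), np.int64(12)), (np.float64(0.059), np.int64(26)), (np.float64(0.062), np.int64(22)), (np.float64(0.065), np.int64(18)), (np.float64(0.068), np.int64(12)), (np.float64(0.071), np.int64(20)), (np.float64(0.074), np.int64(22)), (np.float64(0.077), np.int64(15)), (np.float64(0.08), np.int64(19)), (n
[... 3002 characters left out ...]
(0.134), np.int64(0)), (np.float64(0.137), np.int64(0)), (np.float64(0.14), np.int64(0)), (np.float64(0.143), np.int64(0)), (np.float64(0.146), np.int64(0)), (np.float64(0.149), np.int64(0)), (np.float64(0.152), np.int64(0)), (np.float64(0.155), np.int64(0)), (np.float64(0.158), np.int64(0)), (np.float64(0.161), np.int64(0)), (np.float64(0.164), np.int64(0)), (np.float64(0.167), np.int64(0)), (np.float64(0.17), np.int64(0)), (np.float64(0.173), np.int64(0)), (np.float64(0.176), np.int64(0)), (np.float64(0.179), np.int64(0)), (np.float64(0.182), np.int64(0)), (np.float64(0.185), np.int64(0)), (np.float64(0.188), np.int64(0)), (np.float64(0.191), np.int64(0)), (np.float64(0.194), np.int64(0))]
```

View pics/a1.png

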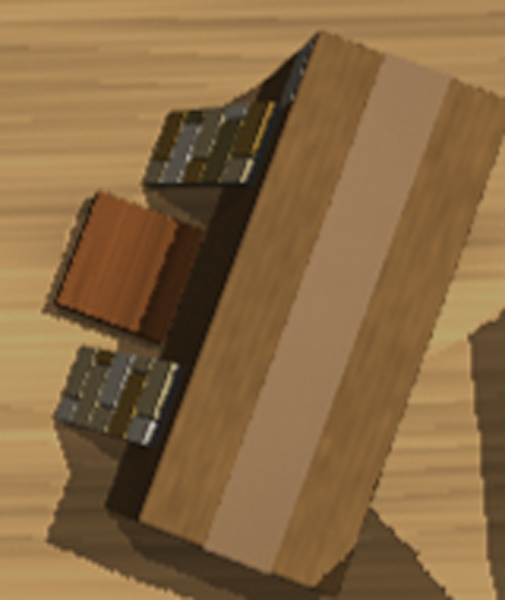

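View pics/c1.png

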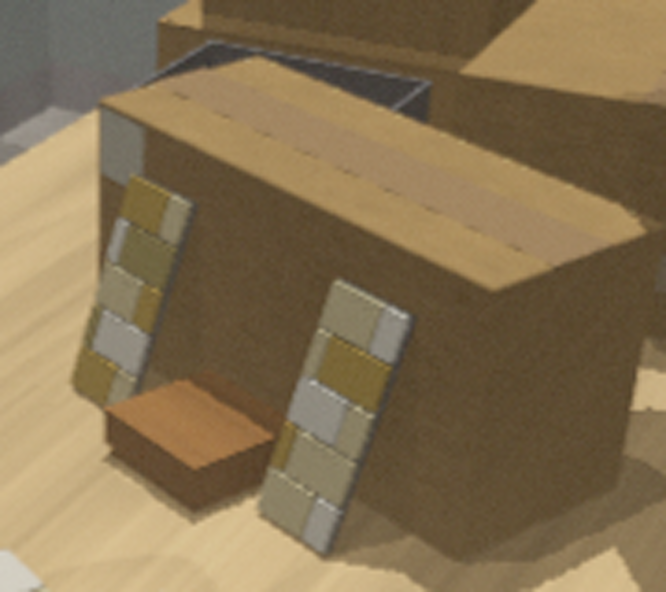

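```bash
python3 - <<'E'
from h import *
np.set_printoptions(precision=4,suppress=True)
P,p=cloud('top0.npz');S,_=cloud('side0.npz')
yaw=np.radians(-22.35);ex=np.array([np.cos(yaw),np.sin(yaw)]);ey=np.array([-ex[1],ex[0]])
c=np.array([.4986,-.2742])
for nm,C in(('top',P),('side',S)):
    A=C.reshape(-1,3);A=A[~np.isnan(A[:,0])];q=np.c_[(A[:,:2]-c)@ex,(A[:,:2]-c)@ey,A[:,2]]
    print(nm)
    m=(abs(q[:,0])<.25)&(abs(q[:,1])<.12)&(abs(q[:,2]-.19)<.01);t=q[m]
    print(' cartontop x',np.percentile(t[:,0],[.5,1,99,99.5]),'y',np.percentile(t[:,1],[.5,1,99,99.5]),'z',np.median(t[:,2]))
    m=(abs(q[:,0])<.17)&(abs(q[:,1]-.078)<.015)&(q[:,2]>.155)&(q[:,2]<.18);t=q[m]
    if len(t)>20:print(' face y',np.median(t[:,1]),len(t),np.polyfit(t[:,0],t[:,1],1))
    # leaning tiles: z between .05 and .14, y between .085 and .13
    m=(abs(q[:,0])<.19)&(q[:,1]>.085)&(q[:,1]<.14)&(q[:,2]>.06)&(q[:,2]<.15);t=q[m]
    for z0 in(.06,.08,.10,.12):
        k=t[(t[:,2]>z0)&(t[:,2]<z0+.02)&(abs(t[:,1]-(.075+.011+(.15-z0-.01)*.364))<.015)]
        l=k[k[:,0]<0,0];r=k[k[:,0]>0,0];
        if len(l)>5 and len(r)>5: print('  z',z0,'L',np.percentile(l,[1,50,99]),'R',np.percentile(r,[1,50,99]),len(l),len(r),'y',np.median(k[:,1]))
    m=(abs(q[:,0])<.15)&(q[:,1]>.07)&(q[:,1]<.2)&(q[:,2]>.028)&(q[:,2]<.042);t=q[m]
    if 1:
        k=t[(t[:,1]>.14)];print(' block x',np.percentile(k[:,0],[1,50,99]),'y max',np.percentile(k[:,1],99),'z',np.median(k[:,2]),len(k))
E
```

```text
top
 cartontop x [-0.1892 -0.1873  0.1847  0.1866] y [-0.0737 -0.0728  0.0746  0.0751] z 0.1909940881212323
 face y 0.07510997222727256 284 [-0.0012  0.0761]
  z 0.06 L [-0.1363 -0.1074 -0.0738] R [0.0718 0.1006 0.1349] 100 101 y 0.1146077311838482
  z 0.08 L [-0.136  -0.104  -0.0737] R [0.0718 0.1042 0.1343] 104 110 y 0.10760801932744637
  z 0.1 L [-0.1362 -0.105  -0.0736] R [0.0721 0.1013 0.1329] 114 108 y 0.10012656486007086
  z 0.12 L [-0.136  -0.1055 -0.0732] R [0.0718 0.1013 0.1345] 112 113 y 0.09305173193637065
 block x [-0.0499 -0.0012  0.0465] y max 0.1718487939669614 z 0.035773886872466854 468
side
 cartontop x [-0.1898 -0.1892  0.1842  0.1869] y [-0.068  -0.0667  0.0812  0.0816] z 0.19015029534201733
 face y 0.07949646575533793 962 [0.0038 0.0796]
  z 0.06 L [-0.1352 -0.1061 -0.0718] R [0.0731 0.1018 0.1373] 209 156 y 0.11877627246495572
  z 0.08 L [-0.1357 -0.1079 -0.0718] R [0.0716 0.1007 0.1367] 226 157 y 0.11162900100499144
  z 0.1 L [-0.1351 -0.1076 -0.0715] R [0.0727 0.1    0.1377] 219 160 y 0.10439545213555468
  z 0.12 L [-0.1362 -0.1071 -0.0718] R [0.0726 0.0996 0.1382] 224 160 y 0.09657184387810694
 block x [-0.0497 -0.0034  0.049 ] y max 0.17886185400935314 z 0.035531760965526904 405
```

Emit:
move_arm:
  increments: "-1 0 -0.08 0 0 0 0; -1 0.05 -0.08 0.045 0 -0.06 0; -1 0.57 -0.08 0.511 0 -0.639 0; -1 0.57 -0.08 0.511 0 -0.639 0; -1 0.57 -0.08 0.511 0 -0.639 0; -1 0.57 -0.08 0.511 0 -0.639 0; -1 0.57 -0.08 0.511 0 -0.639 0; -1 0.57 -0.08 0.511 0 -0.639 0"

```text
time_s: 0.9
tcp_pos: [0.4051, -0.2379, 0.2967]
ee_rot: [[0.457, -0.0, -0.89], [0.89, 0.0, 0.457], [0.0, -1.0, 0.0]]
wrist_force: [2.0, 0.3, 0.1]
gripper_width: 1.001
```

```bash
python3 - <<'E'
from station import sense
import pickle
s=sense();print(s['time_s'],s['joints'],s['tcp_pos'],s['ee_rot']);pickle.dump([s],open('log.pkl','wb'))
E
```

```text
0.9 [-1.05420759e+01  3.83889014e+00 -1.28306635e+01 -1.24740766e-02
 -7.33458365e+01 -1.66215255e+01] [ 0.40512011 -0.23787092  0.29674323] [[ 4.56588363e-01 -2.25908010e-04 -8.89678041e-01]
 [ 8.89678061e-01  2.54203389e-04  4.56588308e-01]
 [ 1.23012217e-04 -9.99999942e-01  3.17051710e-04]]
```

Emit:
move_arm:
  increments: "-1 0.416 0 0.038 0 0 0; -1 0.416 0 0.038 0 0 0; -1 0.416 0 0.038 0 0 0; -1 0.416 0 0.038 0 0 0; -1 0.416 0 0.038 0 0 0; -1 0.416 0 0.038 0 0 0; -1 0.416 0 0.038 0 0 0; -1 0.416 0 0.038 0 0 0"

```text
time_s: 1.7
tcp_pos: [0.5546, 0.1332, 0.2966]
ee_rot: [[0.456, -0.001, -0.89], [0.89, -0.0, 0.456], [-0.0, -1.0, 0.0]]
wrist_force: [0.5, -0.6, -0.1]
gripper_width: 1.002
```

```bash
python3 - <<'E'
from station import sense
import pickle
s=sense();print(s['time_s'],s['joints'],s['tcp_pos'],s['ee_rot']);L=pickle.load(open('log.pkl','rb'));L.append(s);pickle.dump(L,open('log.pkl','wb'))
E
```

```text
1.7 [ 2.97682204e+01  1.42673082e+01 -1.41541572e-01 -8.54638540e-03
 -7.56279285e+01 -5.69013457e+01] [0.55461067 0.13317846 0.29663099] [[ 4.56092350e-01 -6.28935824e-04 -8.89932229e-01]
 [ 8.89932333e-01 -1.93271467e-04  4.56092540e-01]
 [-4.58851445e-04 -9.99999784e-01  4.71560688e-04]]
```

Emit:
move_arm:
  increments: "-1 0.018 0.06 0.001 0 0 -0.14; -1 0.018 0.06 0.001 0 0 -0.28; -1 0.018 0.06 0.001 0 0 -0.349; -1 0.018 0.06 0.001 0 0 -0.349; -1 0.018 0.06 0.001 0 0 -0.349"

```text
time_s: 2.2
tcp_pos: [0.5622, 0.1472, 0.2374]
ee_rot: [[0.429, 0.156, -0.89], [0.836, 0.303, 0.457], [0.341, -0.94, -0.001]]
wrist_force: [-0.0, -0.3, 0.6]
gripper_width: 0.999
```

```bash
cat > kin.py <<'E'
import numpy as np
from scipy.spatial.transform import Rotation as R
from scipy.optimize import least_squares
# p: h,L2,L3,D,Lt,a(elbow offset),a1
def fk(p,j):
    h,L2,L3,D,Lt,a,a1=p
    j=np.radians(j)
    R1=R.from_rotvec([0,0,j[0]]).as_matrix()
    ph=j[2]-j[1]
    Ry=lambda t:R.from_rotvec([0,-t,0]).as_matrix() # pitch up positive
    M=R1
    P=M@np.array([a1+L2*np.sin(j[1]),0,h+L2*np.cos(j[1])])
    M=R1@Ry(ph);P=P+M@np.array([L3,0,a])
    M=M@R.from_rotvec([SG[0]*j[3],0,0]).as_matrix()@Ry(j[4])
    P=P+M@np.array([Lt,-D,0])
    M=M@R.from_rotvec([SG[1]*j[5],0,0]).as_matrix()
    return P,M@T0
SG=[1,-1];T0=np.eye(3)
E
python3 - <<'E'
from station import sense
import pickle,numpy as np
import kin
np.set_printoptions(precision=4,suppress=True)
s=sense();L=pickle.load(open('log.pkl','rb'));L.append(s)
L.append(dict(joints=np.array([-48.95492,22.09233,.377725,-.02805,-68.41027,-14.81532]),tcp_pos=np.array([.27596,-.5601,.22143]),ee_rot=np.array([[.8971086,-.0010878,-.4418086],[.44181,.0019426,.8971066],[-.0001176,-.9999975,.0022233]])))
pickle.dump(L,open('log.pkl','wb'))
print(s['time_s'],s['joints'],s['tcp_pos'],s['ee_rot'])
for sg in([1,-1],[1,1],[-1,1],[-1,-1]):
    kin.SG=sg;kin.T0=np.eye(3)
    Ts=[kin.fk([.3,.4,.4,.16,.2,0,0],l['joints'])[1].T@l['ee_rot'] for l in L]
    print(sg,[np.round(t,2).tolist() for t in Ts])
E
```

```text
2.2 [ 23.3729  11.6344  -9.0281 -15.3603 -54.6529 -43.2469] [0.5622 0.1472 0.2374] [[ 0.4293  0.1564 -0.8895]
 [ 0.8363  0.303   0.4569]
 [ 0.341  -0.9401 -0.0008]]
[1, -1] [[[-0.0, 1.0, -0.0], [1.0, 0.0, 0.0], [0.0, -0.0, -1.0]], [[-0.0, 1.0, -0.0], [1.0, 0.0, 0.0], [0.0, -0.0, -1.0]], [[-0.26, 0.91, -0.33], [0.9, 0.35, 0.25], [0.34, -0.24, -0.91]], [[-0.0, 1.0, -0.0], [1.0, 0.0, 0.0], [0.0, -0.0, -1.0]]]
[1, 1] [[[-0.0, 1.0, -0.0], [0.84, 0.0, 0.55], [0.55, 0.0, -0.84]], [[-0.0, 1.0, -0.0], [-0.4, 0.0, 0.91], [0.91, 0.0, 0.4]], [[-0.26, 0.91, -0.33], [-0.29, 0.26, 0.92], [0.92, 0.33, 0.19]], [[-0.0, 1.0, -0.0], [0.87, 0.0, 0.49], [0.49, 0.0, -0.87]]]
[-1, 1] [[[-0.0, 1.0, 0.0], [0.84, -0.0, 0.55], [0.55, 0.0, -0.84]], [[-0.0, 1.0, 0.0], [-0.4, -0.0, 0.91], [0.91, 0.0, 0.4]], [[-0.0, 1.0, 0.0], [0.06, -0.0, 1.0], [1.0, 0.0, -0.06]], [[-0.0, 1.0, 0.0], [0.87, -0.0, 0.49], [0.49, 0.0, -0.87]]]
[-1, -1] [[[-0.0, 1.0, 0.0], [1.0, 0.0, -0.0], [0.0, 0.0, -1.0]], [[-0.0, 1.0, 0.0], [1.0, 0.0, -0.0], [0.0, 0.0, -1.0]], [[-0.0, 1.0, 0.0], [1.0, 0.0, 0.0], [-0.0, 0.0, -1.0]], [[-0.0, 1.0, 0.0], [1.0, -0.0, -0.0], [-0.0, 0.0, -1.0]]]
```

```bash
sed -i 's/^SG=.*/SG=[-1,-1];T0=np.array([[0,1,0],[1,0,0],[0,0,-1.]])/' kin.py
cat >> kin.py <<'E'
LIM=np.array([[-179.83,179.83],[-69.29,118.12],[-61.27,80.66],[-181.25,117.63],[-171.15,-9.14],[-177.46,177.46]])
def ik(p,P,Rm,j0):
    def f(j):
        a,b=fk(p,j);return np.r_[(a-P)*10,R.from_matrix(b.T@Rm).as_rotvec()]
    o=least_squares(f,np.clip(j0,LIM[:,0]+.5,LIM[:,1]-.5),bounds=(LIM[:,0],LIM[:,1]),x_scale=30)
    return o.x,np.abs(o.fun).max()
E
python3 - <<'E'
import pickle,numpy as np
from kin import *
np.set_printoptions(precision=4,suppress=True)
L=pickle.load(open('log.pkl','rb'))
f=lambda p:np.r_[np.ravel([fk(p,l['joints'])[0]-l['tcp_pos'] for l in L])*1000,p[5]*3,p[6]*3]
o=least_squares(f,[.2,.41,.43,.16,.3,0,0]);print(o.x,o.fun);np.save('kin.npy',o.x)
p=o.x
yaw=np.radians(-22.35);ex=np.array([np.cos(yaw),np.sin(yaw),0]);ey=np.array([-ex[1],ex[0],0]);ez=np.array([0,0,1.])
gap=np.array([.5274,-.2028,0]);th=np.radians(20)
C=gap+.0321*ey+.1124*ez
u=-np.sin(th)*ey+np.cos(th)*ez;n=np.cos(th)*ey+np.sin(th)*ez
for pre in(0,10,20,30,40):
    # tool at final: without pretilt x=-u,y=-n,z=-ex ; pretilt rotate about tool z by -pre
    Rm=np.c_[-u,-n,-ex]@R.from_rotvec([0,0,-np.radians(pre)]).as_matrix()
    for lift,out in((0,0),(.08,.06)):
        Pt=C+lift*ez+out*ey+Rm[:,1]*.0187
        best=[]
        for k in range(12):
            j0=np.random.default_rng(k).uniform(LIM[:,0],LIM[:,1]) if k else L[2]['joints']
            j,e=ik(p,Pt,Rm,j0)
            if e<1e-3: best.append(j)
        b=np.unique(np.round(best,0),axis=0) if best else []
        print(pre,lift,b)
E
```

```text
[ 0.1606  0.5649  0.4218  0.1598  0.3065  0.     -0.    ] [-0.0009 -0.0007  0.0001  0.0008 -0.0006  0.      0.0011 -0.0004 -0.0006
  0.0017  0.0021  0.0005  0.     -0.    ]
0 0 [[ 16.  43. -27.  48. -82. -75.]]
0 0.08 [[ 21.  39. -20.  43. -92. -68.]]
10 0 [[ 15.  39. -28.  45. -76. -71.]]
10 0.08 [[ 20.  35. -19.  40. -86. -65.]]
20 0 [[ 14.  35. -28.  42. -69. -67.]]
20 0.08 [[ 19.  32. -18.  36. -80. -61.]]
30 0 [[ 12.  31. -27.  37. -62. -61.]]
30 0.08 [[ 17.  28. -18.  31. -75. -56.]]
40 0 [[  9.  28. -26.  31. -57. -54.]]
40 0.08 [[ 15.  25. -17.  25. -69. -51.]]
```

```bash
python3 - <<'E'
from station import capture,camera_params,sense
from h import *
np.set_printoptions(precision=4,suppress=True)
S,_=cloud('side0.npz')
Q=S[230:300,235:335];m=(Q[...,2]>.051)&(Q[...,2]<.062);m=m.astype(np.uint8)
n,l,st,_=cv2.connectedComponentsWithStats(m);k=1+np.argmax(st[1:,4]);pts=Q[l==k];print('side',len(pts),cv2.minAreaRect((pts[:,:2]*1000).astype(np.float32)),np.median(pts[:,2]))
cp=camera_params('wrist');p,d=capture('wrist');np.savez('w1.npz',p=p,d=d,**cp);cv2.imwrite('pics/w1.png',p[:,:,::-1])
W,_=cloud('w1.npz');m=((W[...,2]>.047)&(W[...,2]<.065)&(np.hypot(W[...,0]-.56,W[...,1]-.15)<.1)).astype(np.uint8)
n,l,st,_=cv2.connectedComponentsWithStats(m);k=1+np.argmax(st[1:,4]);pts=W[l==k];print('wrist',len(pts),cv2.minAreaRect((pts[:,:2]*1000).astype(np.float32)),np.median(pts[:,2]))
E
```

```text
side 1556 ((564.02001953125, 154.2017822265625), (160.7276611328125, 69.12329864501953), 63.282962799072266) 0.05557931257048676
wrist 13115 ((562.287841796875, 151.48171997070312), (160.20269775390625, 64.11527252197266), 63.030147552490234) 0.054700719485324956
```

View pics/w1.png

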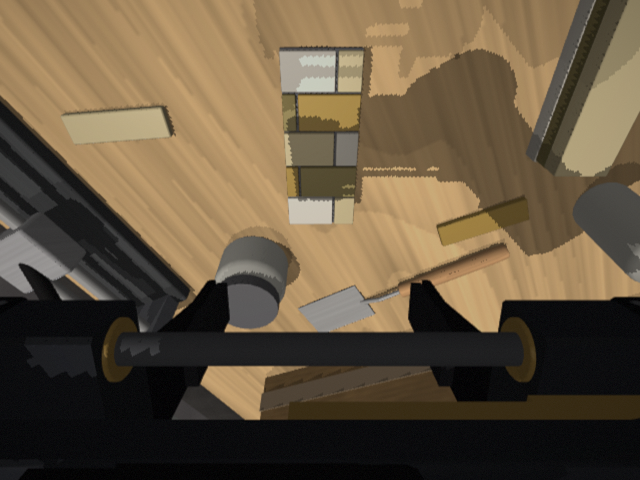

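Emit:
move_arm:
  increments: "-1 -0.014 0.046 0.001 0 0 0; -1 -0.028 0.092 0.002 0 0 0; -1 -0.04 0.132 0.002 0 0 0; -1 -0.05 0.164 0.002 0 0 0; -1 -0.056 0.182 0.002 0 0 0; -1 -0.06 0.196 0.002 0 0 0; -1 -0.06 0.196 0.002 0 0 0"

```text
time_s: 2.95
tcp_pos: [0.5644, 0.1583, 0.0303]
ee_rot: [[0.429, 0.153, -0.89], [0.837, 0.303, 0.456], [0.339, -0.941, 0.002]]
wrist_force: [-0.3, -0.4, -0.3]
gripper_width: 1.003
```

Emit:
move_arm:
  increments: "1 0 -0.002 0 0 0 0; 1 0 -0.002 0 0 0 0; 1 0 -0.002 0 0 0 0; 1 0 -0.002 0 0 0 0; 1 0 -0.002 0 0 0 0; 1 0 -0.002 0 0 0 0"

```text
time_s: 3.55
tcp_pos: [0.5652, 0.1576, 0.0353]
ee_rot: [[0.428, 0.158, -0.89], [0.836, 0.305, 0.456], [0.343, -0.939, -0.001]]
wrist_force: [-2.7, -0.3, 5.1]
gripper_width: 0.731
```

Emit:
move_arm:
  increments: "1 0.005 -0.014 0 0 0 0; 1 0.014 -0.038 0 0 0 0; 1 0.027 -0.075 0 0 0 0; 1 0.041 -0.113 0 0 0 0; 1 0.051 -0.141 0 0 0 0; 1 0.051 -0.141 0 0 0 0; 1 0.051 -0.141 0 0 0 0"

```text
time_s: 4.25
tcp_pos: [0.5636, 0.157, 0.1842]
ee_rot: [[0.43, 0.155, -0.89], [0.836, 0.305, 0.457], [0.342, -0.94, 0.001]]
wrist_force: [-0.5, 0.7, -3.2]
gripper_width: 0.732
```

```bash
python3 - <<'E'
from station import capture,camera_params,sense
from h import *
np.set_printoptions(precision=4,suppress=True)
s=sense();print(s)
for n in('side','wrist','top'):
    cp=camera_params(n);p,d=capture(n);np.savez(n+'2.npz',p=p,d=d,**cp);cv2.imwrite(f'pics/{n}2.png',p[:,:,::-1])
E
```

```text
{'time_s': 4.25, 'joints': array([ 24.149 ,  14.7031, -12.6642, -16.7558, -48.0383, -41.6833]), 'joint_velocities': array([-0.1379,  2.087 , -2.171 , -0.6322,  0.0006,  0.2298]), 'effort': array([  0.0031, -34.6858,  20.0687,   3.9413,   0.7157,   0.0088]), 'tcp_pos': array([0.5636, 0.157 , 0.1842]), 'ee_rot': array([[ 0.4295,  0.1555, -0.8896],
       [ 0.8358,  0.3046,  0.4568],
       [ 0.342 , -0.9397,  0.0009]]), 'wrist_force': array([-0.4645,  0.7416, -3.2088]), 'moment': array([-0.8953,  0.633 , -0.0025]), 'gripper_width': 0.7318424697810265}
```

View pics/side2.png

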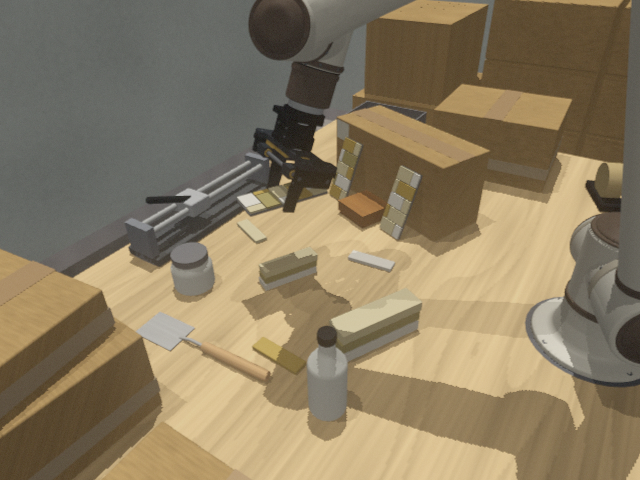

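View pics/wrist2.png

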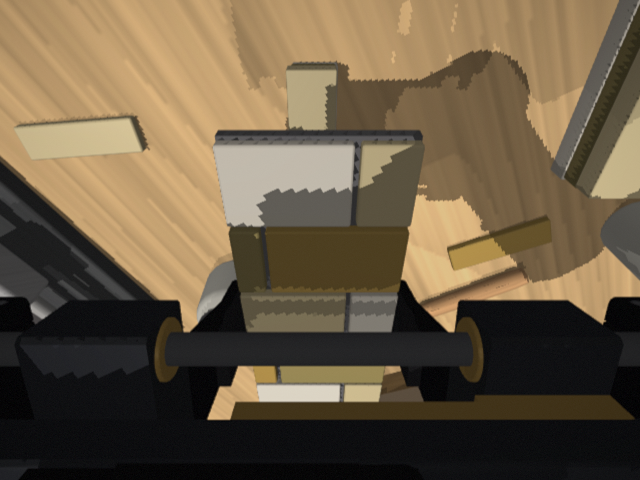

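```bash
cat > tilefit.py <<'E'
from h import *
def fit(f,tcp,Rm,verbose=1):
    W,_=cloud(f);q=(W.reshape(-1,3)-tcp)@Rm
    m=(abs(q[:,0])<.13)&(abs(q[:,2])<.03)&(abs(q[:,1]+.0237+0)<.05);q=q[m]
    # robust plane y=a x+b z+c
    A=np.c_[q[:,0],q[:,2],np.ones(len(q))];w=abs(q[:,1]+.024)<.03
    for i in range(10):
        co=np.linalg.lstsq(A[w],q[w,1],rcond=None)[0];w=abs(q[:,1]-A@co)<.004
    t=q[w];print('plane y=ax+bz+c',co,len(t),'x range',np.percentile(t[:,0],[.5,99.5]),'z',np.percentile(t[:,2],[.5,99.5]))
E
python3 - <<'E'
from tilefit import *
np.set_printoptions(precision=4,suppress=True)
Rm=np.array([[0.4295,0.1555,-0.8896],[0.8358,0.3046,0.4568],[0.342,-0.9397,0.0009]])
fit('wrist2.npz',np.array([0.5636,0.157,0.1842]),Rm)
W,p=cloud('wrist2.npz')
for v in(137,150,180,215,260,310,375,392):print(v,(W[v,310]-[0.5636,0.157,0.1842])@Rm)
E
```

```text
plane y=ax+bz+c [ 0.3646 -0.0032 -0.0189] 35568 x range [-0.0761  0.0577] z [-0.0297  0.0297]
137 [-0.0773 -0.0415 -0.0022]
150 [-0.0737 -0.0464 -0.0022]
180 [-0.0641 -0.0422 -0.0023]
215 [-0.0519 -0.0385 -0.0025]
260 [-0.0332 -0.0316 -0.0027]
310 [-0.0083 -0.0231 -0.003 ]
375 [ 0.0363 -0.0058 -0.0037]
392 [ 0.0506 -0.0005 -0.0039]
```

```bash
cat > plan.py <<'E'
import numpy as np,pickle
from kin import *
from station import sense
np.set_printoptions(precision=4,suppress=True)
yaw=np.radians(-22.35);ex=np.array([np.cos(yaw),np.sin(yaw),0]);ey=np.array([-ex[1],ex[0],0]);ez=np.array([0,0,1.])
gap=np.array([.5274,-.2028,0]);HB=.0355
ct=np.array([-.0016,-.0152,0]);PRE=20.0
def target(dx,out,lift,tilt=20):
    th=np.radians(tilt);c,s=np.cos(th),np.sin(th)
    C=gap+(.08*s+.005*c+out)*ey+dx*ex+(HB+.08*c+.005*s+lift)*ez
    u=-s*ey+c*ez;n=c*ey+s*ez
    Rm=np.c_[-u,-n,-ex]@R.from_rotvec([0,0,-np.radians(PRE)]).as_matrix()
    return C-Rm@ct,Rm
def now():
    s=sense();P=s['tcp_pos'];Rm=s['ee_rot'];C=P+Rm@ct
    d=C-gap
    Rt=Rm@R.from_rotvec([0,0,np.radians(PRE)]).as_matrix()
    n=-Rt[:,1];u=-Rt[:,0]
    print('t',s['time_s'],'tile gapframe',np.array([d@ex,d@ey,d[2]]),'tilt',np.degrees(np.arccos(n[2]))-90+0 if 0 else 90-np.degrees(np.arccos(n[2])),'yawerr',np.degrees(np.arctan2(-Rt[:,2]@ey,-Rt[:,2]@ex)),'xz',Rt[2,2],'F carton(x,y,z)',[round(float(s['wrist_force']@e),2) for e in(ex,ey,ez)],'gw',s['gripper_width'])
    th=np.arccos(u[2]);lb=C-.08*u-.005*n-gap;tb=C+.08*u-.005*n-gap
    print('  lower back edge y,z',lb@ey,lb[2],' top back y,z',tb@ey,tb[2])
    return s
def inc(s,P,Rm):
    R0=s['ee_rot'];return np.r_[R0.T@(P-s['tcp_pos']),R.from_matrix(R0.T@Rm).as_rotvec()]
E
python3 - <<'E'
from plan import *
s=now()
p=np.load('kin.npy');j=s['joints']
for d in((0,.06,.06),(0,.01,.03),(0,.01,.01),(0,0,0)):
    P,Rm=target(*d);i=inc(s,P,Rm);j,e=ik(p,P,Rm,j);print(d,i,P,j,e)
P,Rm=target(0,.06,.06)
# intermediate clearance along straight interpolation
from scipy.spatial.transform import Slerp
i=inc(s,P,Rm)
for f in np.linspace(0,1,6):
    Rf=s['ee_rot']@R.from_rotvec(i[3:]*f).as_matrix();Pf=s['tcp_pos']+s['ee_rot']@(i[:3]*f);C=Pf+Rf@ct
    t=Rf@R.from_rotvec([0,0,np.radians(20)]).as_matrix()
    e=[C+.08*t[:,0],C-.08*t[:,0]];print(f,C,[x[2] for x in e],[(x-gap)@ey for x in e])
E
```

```text
t 4.4 tile gapframe [-0.1042  0.3394  0.1957] tilt 89.73893828529404 yawerr -4.828309674252519 xz 0.0032190745784168237 F carton(x,y,z) [0.09, 0.1, -3.12] gw 0.7311622692867552
  lower back edge y,z 0.4191205600736197 0.1904030553279361  top back y,z 0.2596890263620833 0.19091899201558937
(0, 0.06, 0.06) [-0.2467 -0.0675 -0.1256 -0.0267 -0.0857  1.2179] [ 0.5584 -0.1275  0.1614] [ 19.3328  33.0636 -19.0459  35.6787 -78.7895 -62.1217] 5.551115123125783e-15
(0, 0.01, 0.03) [-0.3037 -0.0562 -0.1299 -0.0267 -0.0857  1.2179] [ 0.5394 -0.1737  0.1314] [ 15.2306  33.1949 -25.0122  39.5271 -72.5302 -64.0418] 6.744604874597826e-14
(0, 0.01, 0.01) [-0.3105 -0.0374 -0.13   -0.0267 -0.0857  1.2179] [ 0.5394 -0.1737  0.1114] [ 15.1354  34.6643 -25.9157  40.102  -70.6764 -65.6036] 4.107732587021055e-14
(0, 0, 0) [-0.3233 -0.0313 -0.1309 -0.0267 -0.0857  1.2179] [ 0.5356 -0.183   0.1014] [ 14.2074  35.0891 -27.1946  41.2004 -69.0948 -66.427 ] 3.0531133177191805e-14
0.0 [0.5601 0.1507 0.1957] [np.float64(0.19540300342638167), np.float64(0.19591894011403493)] [np.float64(0.41913527122040956), np.float64(0.25970373750887316)]
0.2 [0.5607 0.0971 0.1928] [np.float64(0.1732117417990769), np.float64(0.21230366107584736)] [np.float64(0.36738957289787405), np.float64(0.21262106315815316)]
0.4 [0.5613 0.0436 0.189 ] [np.float64(0.15128382398073334), np.float64(0.22665754757494375)] [np.float64(0.31123061854716433), np.float64(0.17032836527068346)]
0.6000000000000001 [ 0.5619 -0.0099  0.1843] [np.float64(0.1306772767603034), np.float64(0.23788508693396923)] [np.float64(0.2508505069115366), np.float64(0.13219469833640116)]
0.8 [ 0.5622 -0.0636  0.1787] [np.float64(0.11237169577410637), np.float64(0.2450763336511319)] [np.float64(0.18669188736086537), np.float64(0.09734225378350236)]
1.0 [ 0.5624 -0.1177  0.1724] [np.float64(0.09721010071662829), np.float64(0.24756092004237368)] [np.float64(0.11942168603603652), np.float64(0.0646984631039296)]
```

Emit:
move_arm:
  increments: "1 -0.025 -0.007 -0.013 -0.003 -0.009 0.122; 1 -0.049 -0.014 -0.025 -0.005 -0.017 0.244; 1 -0.074 -0.02 -0.038 -0.008 -0.026 0.365; 1 -0.099 -0.027 -0.05 -0.011 -0.034 0.487; 1 -0.123 -0.034 -0.063 -0.013 -0.043 0.609; 1 -0.148 -0.041 -0.075 -0.016 -0.051 0.731; 1 -0.173 -0.047 -0.088 -0.019 -0.06 0.853; 1 -0.173 -0.047 -0.088 -0.019 -0.06 0.853"

```text
time_s: 5.2
tcp_pos: [0.5598, -0.043, 0.1646]
ee_rot: [[0.355, -0.192, -0.915], [0.797, -0.45, 0.404], [-0.489, -0.872, -0.007]]
wrist_force: [-1.4, -0.5, -4.0]
gripper_width: 0.728
```

```bash
python3 - <<'E'
from plan import *
s=now();print(s['joints'])
P,Rm=target(0,.06,.06);print(inc(s,P,Rm))
E
```

```text
t 5.2 tile gapframe [-0.0308  0.1661  0.1787] tilt 40.71239285145098 yawerr -1.4512019724311649 xz -0.0072418513572057325 F carton(x,y,z) [-1.09, -0.99, -3.95] gw 0.7277052124225728
  lower back edge y,z 0.2144766163608574 0.11478693391398237  top back y,z 0.11016761728788783 0.23606032225202683
[ 22.5058  26.5149 -14.6272  21.1201 -71.8959 -57.1602]
[-0.0662  0.0411 -0.0328 -0.0106 -0.0243  0.3614]
```

Emit:
move_arm:
  increments: "1 -0.015 0.01 -0.008 -0.003 -0.006 0.12; 1 -0.035 0.022 -0.017 -0.006 -0.012 0.24; 1 -0.052 0.032 -0.026 -0.01 -0.02 0.33; 1 -0.066 0.041 -0.033 -0.011 -0.024 0.361; 1 -0.066 0.041 -0.033 -0.011 -0.024 0.361; 1 -0.066 0.041 -0.033 -0.011 -0.024 0.361; 1 -0.066 0.041 -0.033 -0.011 -0.024 0.361"

```text
time_s: 5.9
tcp_pos: [0.5609, -0.1255, 0.1659]
ee_rot: [[0.252, -0.283, -0.925], [0.599, -0.705, 0.379], [-0.76, -0.65, -0.009]]
wrist_force: [0.3, -0.2, -1.6]
gripper_width: 0.732
```

```bash
python3 - <<'E'
from plan import *
from h import *
from station import capture,camera_params
s=now();print(s['joints'])
P,Rm=target(0,.01,.02);print(inc(s,P,Rm))
for n in('side','wrist','top'):
    cp=camera_params(n);p,d=capture(n);np.savez(n+'3.npz',p=p,d=d,**cp);cv2.imwrite(f'pics/{n}3.png',p[:,:,::-1])
    if n=='wrist':
        import tilefit;tilefit.fit('wrist3.npz',s['tcp_pos'],s['ee_rot'])
p=np.load('side3.npz')['p'][60:280,250:510,::-1];cv2.imwrite('pics/s3c.png',cv2.resize(p,None,fx=2.7,fy=2.7))
E
```

```text
t 5.9 tile gapframe [0.0015 0.0947 0.177 ] tilt 20.543143165767844 yawerr 0.07990671409647968 xz -0.008735463980722839 F carton(x,y,z) [0.34, -0.09, -1.59] gw 0.7320546986717841
  lower back edge y,z 0.1181013363352123 0.1003303096199128  top back y,z 0.06195140941708735 0.2501491055971196
[ 19.4302  32.6329 -18.7039  35.6094 -78.7917 -62.0597]
[-0.0005  0.069   0.002   0.0067 -0.0058  0.0095]
plane y=ax+bz+c [ 0.363  -0.0005 -0.022 ] 35427 x range [-0.0748  0.0586] z [-0.0297  0.0297]
```

View pics/s3c.png

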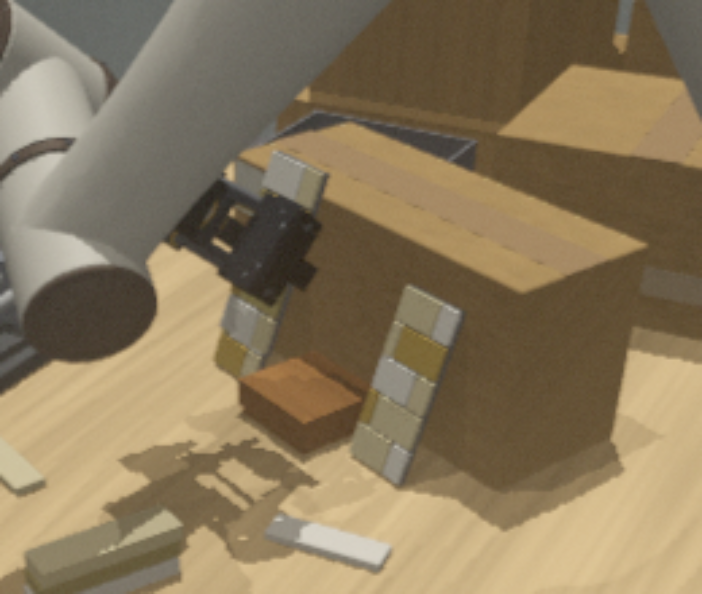

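View pics/wrist3.png

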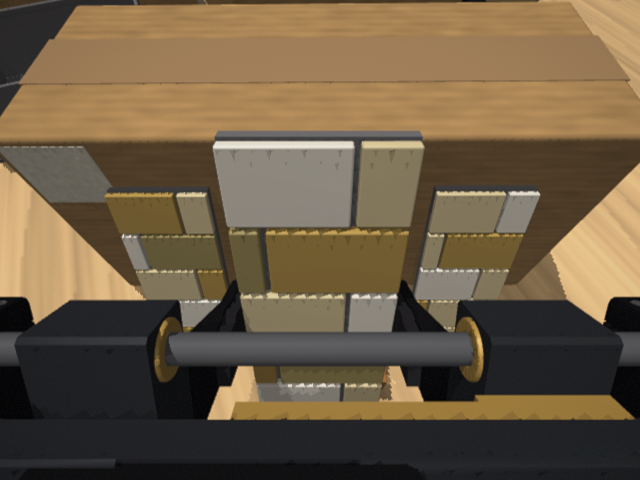

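```bash
python3 - <<'E'
from plan import *
from h import *
W,p=cloud('wrist3.npz');q=W.reshape(-1,3)-gap;q=np.c_[q@ex,q@ey,W.reshape(-1,3)[:,2]]
U=np.tile(np.arange(640),480);V=np.repeat(np.arange(480),640)
def show(n,m,f=lambda k:(len(k),np.percentile(k,[1,50,99],axis=0))):print(n,*f(q[m]))
reg=lambda a,b,c,d:(U>=a)&(U<c)&(V>=b)&(V<d)
m=reg(100,170,225,300)&(q[:,1]<.045)&(q[:,1]>.012)&(q[:,2]>.09)&(q[:,2]<.145);show('L',m)
m=reg(425,170,545,300)&(q[:,1]<.045)&(q[:,1]>.012)&(q[:,2]>.09)&(q[:,2]<.145);show('R',m)
m=reg(230,145,430,165)&0>0
m=(abs(q[:,0])<.17)&(q[:,2]>.16)&(q[:,2]<.18)&(abs(q[:,1])<.012)&((U<215)|(U>425));k=q[m];print('face',len(k),np.percentile(k[:,1],[5,50,95]),np.polyfit(k[:,0],k[:,1],1))
m=(abs(q[:,2]-.19)<.006)&(q[:,1]<.01)&(q[:,1]>-.16);k=q[m];print('top',np.percentile(k,[.5,50,99.5],axis=0))
m=(q[:,1]>.02)&(q[:,1]<.11)&(abs(q[:,0])<.055)&(q[:,2]<.06)&(q[:,2]>.02);k=q[m];print('block',len(k), np.percentile(k,[1,50,99],axis=0) if len(k) else 0)
# held tile
m=(abs(q[:,0])<.06)&(q[:,1]>.055)&(q[:,1]<.13)&(q[:,2]>.2)&(q[:,2]<.26);k=q[m];print('tile',len(k),np.percentile(k,[.5,50,99.5],axis=0))
E
```

```text
L 6401 [[0.0727 0.0123 0.0905]
 [0.1035 0.0211 0.1195]
 [0.1356 0.0322 0.1442]]
R 6347 [[-0.1343  0.0122  0.0904]
 [-0.1028  0.0207  0.1199]
 [-0.0716  0.0319  0.1441]]
face 8571 [-0.0009 -0.0001  0.0008] [ 0.0014 -0.0001]
top [[-0.1866 -0.1461  0.1847]
 [-0.0015 -0.0552  0.1892]
 [ 0.1865  0.0003  0.1904]]
block 54 [[-0.049   0.0858  0.0224]
 [-0.0477  0.0944  0.0341]
 [-0.0458  0.0971  0.0362]]
tile 41379 [[-0.0586  0.0645  0.2004]
 [ 0.0008  0.0849  0.2431]
 [ 0.0585  0.1299  0.2537]]
```

Emit:
move_arm:
  increments: "1 0 0.02 0.001 0.002 -0.002 0.003; 1 0 0.04 0.001 0.004 -0.004 0.006; 1 0 0.055 0.002 0.006 -0.006 0.009; 1 0 0.064 0.002 0.006 -0.006 0.009; 1 0 0.069 0.002 0.006 -0.006 0.009; 1 0 0.069 0.002 0.006 -0.006 0.009; 1 0 0.069 0.002 0.006 -0.006 0.009"

```text
time_s: 6.75
tcp_pos: [0.5394, -0.174, 0.1212]
ee_rot: [[0.243, -0.291, -0.925], [0.594, -0.71, 0.38], [-0.767, -0.641, 0.0]]
wrist_force: [1.5, -0.5, -2.7]
gripper_width: 0.732
```

```bash
python3 - <<'E'
from plan import *
s=now()
P,Rm=target(0,.008,.006);print(inc(s,P,Rm))
print('z unit',s['ee_rot'].T@ez,'-ey unit',s['ee_rot'].T@-ey)
E
```

```text
t 6.75 tile gapframe [0.0002 0.0418 0.1322] tilt 19.90231732252265 yawerr 0.047064274495214775 xz 0.00013155651327543996 F carton(x,y,z) [1.56, 0.05, -2.65] gw 0.7319628942794277
  lower back edge y,z 0.06435194494127369 0.055279459116918984  top back y,z 0.009885166334814892 0.20572335518389437
[ 0.0095  0.0102  0.0002  0.0005  0.0006 -0.0017]
z unit [-0.7671 -0.6415  0.0001] -ey unit [-0.6415  0.7671  0.0008]
```

Emit:
move_arm:
  increments: "1 0.004 0.004 0 0 0 0; 1 0.008 0.008 0 0 0 0; 1 0.0095 0.0102 0 0 0 -0.001; 1 0.0095 0.0102 0 0 0 -0.001; 1 0.0095 0.0102 0 0 0 -0.001; 1 0.0095 0.0102 0 0 0 -0.001"

```text
time_s: 7.35
tcp_pos: [0.5382, -0.1759, 0.1071]
ee_rot: [[0.243, -0.292, -0.925], [0.594, -0.709, 0.38], [-0.767, -0.642, 0.001]]
wrist_force: [0.4, 0.0, -2.5]
gripper_width: 0.731
```

```bash
python3 - <<'E'
from plan import *
s=now()
P,Rm=target(0,.008,.003);print(inc(s,P,Rm))
E
```

```text
t 7.35 tile gapframe [-0.0002  0.0396  0.1181] tilt 19.93221908892025 yawerr 0.017123977821156315 xz 0.0009875786947436812 F carton(x,y,z) [0.39, 0.2, -2.51] gw 0.7307663334806671
  lower back edge y,z 0.06221475111210807 0.041179701060853585  top back y,z 0.00766945169328081 0.19159506974406362
[ 0.0024  0.0014 -0.0002 -0.0004  0.0009 -0.0012]
```

Emit:
move_arm:
  increments: "1 0.0008 0.0006 0 0 0 0; 1 0.0015 0.0013 0 0 0 0; 1 0.0023 0.0019 0 0 0 0; 1 0.0023 0.0019 0 0 0 0; 1 0.0023 0.0019 0 0 0 0"

```text
time_s: 7.85
tcp_pos: [0.5381, -0.1759, 0.104]
ee_rot: [[0.243, -0.292, -0.925], [0.594, -0.709, 0.38], [-0.767, -0.642, 0.001]]
wrist_force: [0.5, -0.7, -2.6]
gripper_width: 0.735
```

```bash
python3 -c "
from plan import *
s=now()"
```

```text
t 7.85 tile gapframe [-0.0003  0.0396  0.115 ] tilt 19.92403649053591 yawerr 0.016152927331979088 xz 0.001300003678198362 F carton(x,y,z) [0.72, -0.45, -2.64] gw 0.7348601684478563
  lower back edge y,z 0.06214286298316997 0.03806536676103677  top back y,z 0.0076190364358772 0.18848846289478913
```

Another 2 mm, one per call-check.

Emit:
move_arm:
  increments: "1 0.0008 0.0006 0 0 0 0; 1 0.0015 0.0013 0 0 0 0; 1 0.0015 0.0013 0 0 0 0; 1 0.0015 0.0013 0 0 0 0"

```text
time_s: 8.25
tcp_pos: [0.538, -0.1759, 0.102]
ee_rot: [[0.243, -0.292, -0.925], [0.594, -0.709, 0.38], [-0.767, -0.642, 0.001]]
wrist_force: [0.2, 0.5, -2.0]
gripper_width: 0.729
```

```bash
python3 -c "
from plan import *
s=now();print(s['moment'],s['effort'])"
```

```text
t 8.25 tile gapframe [-0.0004  0.0395  0.113 ] tilt 19.918961828058826 yawerr 0.015693501520531877 xz 0.0013190201978520424 F carton(x,y,z) [-0.02, 0.53, -2.03] gw 0.7290255522089573
  lower back edge y,z 0.062077445736229676 0.036064008844182  top back y,z 0.007566940073295319 0.18649192930742137
[ 2.0159 -0.7563 -0.0093] [ -0.0045 -43.478   11.4493   2.5709  -2.0127  -0.0289]
```

Emit:
move_arm:
  increments: "1 0.0008 0.0006 0 0 0 0; 1 0.0008 0.0006 0 0 0 0; 1 0.0008 0.0006 0 0 0 0"

```text
time_s: 8.55
tcp_pos: [0.5381, -0.1759, 0.101]
ee_rot: [[0.243, -0.292, -0.925], [0.594, -0.709, 0.38], [-0.767, -0.642, 0.001]]
wrist_force: [-0.4, 1.0, -2.6]
gripper_width: 0.732
```

```bash
python3 -c "
from plan import *
s=now();print(s['moment'],s['effort'])"
```

```text
t 8.55 tile gapframe [-0.0003  0.0396  0.112 ] tilt 19.923143349216716 yawerr 0.016125066340789338 xz 0.0012853276798257107 F carton(x,y,z) [-0.75, 0.78, -2.59] gw 0.7317083964389313
  lower back edge y,z 0.062171937532448665 0.0350712699569991  top back y,z 0.007650456140535614 0.18549521923348716
[ 1.9809 -0.7866  0.0227] [ -0.0021 -43.5176  11.4263   2.5629  -2.0138  -0.0289]
```

Emit:
move_arm:
  increments: "1 0.0008 0.0006 0 0 0 0; 1 0.0008 0.0006 0 0 0 0; 1 0.0008 0.0006 0 0 0 0"

```text
time_s: 8.85
tcp_pos: [0.5381, -0.1758, 0.1]
ee_rot: [[0.243, -0.292, -0.925], [0.594, -0.709, 0.38], [-0.767, -0.642, 0.001]]
wrist_force: [-0.7, 1.0, -1.9]
gripper_width: 0.731
```

```bash
python3 -c "
from plan import *
s=now();print(s['moment'],s['effort'])"
```

```text
t 8.85 tile gapframe [-0.0004  0.0396  0.111 ] tilt 19.92503903088617 yawerr 0.009973844164874655 xz 0.0012722582974826848 F carton(x,y,z) [-1.03, 0.63, -1.89] gw 0.7308227934106456
  lower back edge y,z 0.062190932009426915 0.03406652170926037  top back y,z 0.007664452207206409 0.1844886698541452
[ 1.9909 -0.7172  0.0097] [  0.0018 -43.5549  11.4025   2.5575  -2.0151  -0.0291]
```

Emit:
move_arm:
  increments: "1 0.0008 0.0006 0 0 0 0; 1 0.0008 0.0006 0 0 0 0; 1 0.0008 0.0006 0 0 0 0"

```text
time_s: 9.15
tcp_pos: [0.5381, -0.1759, 0.0997]
ee_rot: [[0.243, -0.292, -0.925], [0.593, -0.71, 0.38], [-0.768, -0.641, 0.001]]
wrist_force: [-0.3, -0.2, 1.8]
gripper_width: 0.732
```

```bash
python3 -c "
from plan import *
s=now();print(s['moment'],s['effort'])"
```

```text
t 9.15 tile gapframe [-0.0003  0.0395  0.1106] tilt 19.86445663013221 yawerr 0.0031881389988358904 xz 0.0010191170645616398 F carton(x,y,z) [-0.26, -0.28, 1.8] gw 0.7324922008144974
  lower back edge y,z 0.062014714048193836 0.03369528944029797  top back y,z 0.007647305934254266 0.184175057115934
[ 1.1521 -0.2564 -0.097 ] [  0.2367 -41.6569  11.1591   2.2215  -1.104   -0.0368]
```

```bash
sed -i 's/HB=.0355/HB=.0337/' plan.py; python3 - <<'E'
from plan import *
s=now()
for t in(21,22,22.5,23,23.5):
    P,Rm=target(-.0003,.062-.16*np.sin(np.radians(t)),0,t);print(t,inc(s,P,Rm))
E
```

```text
t 9.15 tile gapframe [-0.0003  0.0395  0.1106] tilt 19.86445663013221 yawerr 0.0031881389988358904 xz 0.0010191170645616398 F carton(x,y,z) [-0.26, -0.28, 1.8] gw 0.7324922008144974
  lower back edge y,z 0.062014714048193836 0.03369528944029797  top back y,z 0.007647305934254266 0.184175057115934
21 [-0.0003  0.0014 -0.0001 -0.0006  0.0008 -0.0198]
22 [-0.0006  0.0027 -0.0001 -0.0006  0.0008 -0.0373]
22.5 [-0.0007  0.0033 -0.0001 -0.0006  0.0008 -0.046 ]
23 [-0.0008  0.004  -0.0001 -0.0006  0.0008 -0.0547]
23.5 [-0.0009  0.0046 -0.0001 -0.0006  0.0008 -0.0635]
```

Emit:
move_arm:
  increments: "1 -0.0002 0.0007 0 0 0 -0.01; 1 -0.0003 0.0014 0 0 0 -0.0198; 1 -0.0005 0.002 0 0 0 -0.029; 1 -0.0006 0.0027 0 0 0 -0.0373; 1 -0.0006 0.003 0 0 0 -0.042; 1 -0.0006 0.003 0 0 0 -0.042"

```text
time_s: 9.75
tcp_pos: [0.537, -0.1785, 0.098]
ee_rot: [[0.255, -0.282, -0.925], [0.623, -0.684, 0.38], [-0.74, -0.673, 0.001]]
wrist_force: [-1.0, -1.3, 5.0]
gripper_width: 0.732
```

```bash
python3 - <<'E'
from plan import *
s=now();print(s['moment'],s['effort'])
for t in(22.5,23,23.5,24):
    P,Rm=target(-.0003,.062-.16*np.sin(np.radians(t)),0,t);print(t,inc(s,P,Rm))
E
```

```text
t 9.75 tile gapframe [-0.0003  0.0363  0.1095] tilt 22.311016743281627 yawerr -0.008535254327660011 xz 0.0009530247761799347 F carton(x,y,z) [-0.39, -1.61, 5.05] gw 0.7323876702276597
  lower back edge y,z 0.06199692804350422 0.03355428797097101  top back y,z 0.0012554320546978813 0.1815760878376604
[ 0.4022  0.0804 -0.156 ] [  0.6445 -39.8811  11.2236   1.9536  -0.2969  -0.0337]
22.5 [-0.0002  0.0001 -0.     -0.0008  0.0006 -0.0033]
23 [-0.0003  0.0008 -0.     -0.0008  0.0006 -0.012 ]
23.5 [-0.0004  0.0014 -0.     -0.0008  0.0006 -0.0208]
24 [-0.0006  0.002  -0.     -0.0008  0.0006 -0.0295]
```

Emit:
move_arm:
  increments: "1 -0.0005 0 0 0 0 -0.006; 1 -0.0006 0.0005 0 0 0 -0.012; 1 -0.0006 0.0005 0 0 0 -0.012; 1 -0.0006 0.0005 0 0 0 -0.012"

```text
time_s: 10.15
tcp_pos: [0.5368, -0.179, 0.0977]
ee_rot: [[0.258, -0.279, -0.925], [0.631, -0.676, 0.38], [-0.731, -0.682, 0.001]]
wrist_force: [-0.5, -0.9, 3.9]
gripper_width: 0.732
```

```bash
python3 - <<'E'
from plan import *
s=now();print(s['moment'],s['effort'])
E
```

```text
t 10.15 tile gapframe [-0.0003  0.0356  0.1092] tilt 23.012862537903544 yawerr 0.010399627002694893 xz 0.0012540746210344383 F carton(x,y,z) [-0.15, -1.07, 3.93] gw 0.7323335985866869
  lower back edge y,z 0.062265292456763426 0.03363187338002038  top back y,z -0.00028476475757279374 0.18089847486204744
[ 0.437  -0.0673 -0.0421] [  0.8761 -40.1353  11.3453   2.0046  -0.4481  -0.0081]
```

Emit:
move_arm:
  increments: "1 0 0.0004 0 0 0 -0.005; 1 -0.0001 0.0008 0 0 0 -0.01; 1 -0.0001 0.0008 0 0 0 -0.01; 1 -0.0001 0.0008 0 0 0 -0.01"

```text
time_s: 10.55
tcp_pos: [0.5365, -0.1796, 0.0973]
ee_rot: [[0.261, -0.276, -0.925], [0.638, -0.67, 0.38], [-0.724, -0.689, 0.001]]
wrist_force: [-0.6, -0.8, 4.0]
gripper_width: 0.731
```

```bash
python3 - <<'E'
from plan import *
s=now();print(s['moment'],s['effort'])
E
```

```text
t 10.55 tile gapframe [-0.0004  0.0348  0.1089] tilt 23.586819067574254 yawerr 0.009412624847381246 xz 0.0012397318617029844 F carton(x,y,z) [-0.23, -0.94, 4.04] gw 0.7308237060783721
  lower back edge y,z 0.062225642582861895 0.033581110387283425  top back y,z -0.001796489825156973 0.18021374516383332
[ 0.3614  0.0192 -0.0756] [  0.998  -39.7149  11.3699   1.9595  -0.29    -0.0101]
```

```bash
python3 - <<'E'
from plan import *
from h import *
from station import capture,camera_params
s=now()
n='wrist';cp=camera_params(n);p,d=capture(n);np.savez(n+'4.npz',p=p,d=d,**cp);cv2.imwrite(f'pics/{n}4.png',p[:,:,::-1])
import tilefit;tilefit.fit('wrist4.npz',s['tcp_pos'],s['ee_rot'])
W,p=cloud('wrist4.npz');q=W.reshape(-1,3)-gap;q=np.c_[q@ex,q@ey,W.reshape(-1,3)[:,2]]
m=(abs(q[:,0])>.04)&(abs(q[:,0])<.17)&(q[:,2]>.16)&(q[:,2]<.18)&(abs(q[:,1])<.012);k=q[m];print('face',len(k),np.percentile(k[:,1],[5,50,95]),np.polyfit(k[:,0],k[:,1],1))
# tile front surface in gap frame
m=(abs(q[:,0])<.028)&(q[:,1]>-.005)&(q[:,1]<.06)&(q[:,2]>.14)&(q[:,2]<.178);k=q[m];co=np.polyfit(k[:,2],k[:,1],1);print('tile',len(k),co,np.degrees(np.arctan(-co[0])))
m=(abs(q[:,0])<.028)&(q[:,1]>-.01)&(q[:,1]<.06)&(q[:,2]>.17)&(q[:,2]<.19);print(np.percentile(q[m],[1,99],axis=0))
cv2.imwrite('pics/w4c.png',cv2.resize(p[100:350,150:490,::-1],None,fx=2.3,fy=2.3))
E
```

```text
t 10.55 tile gapframe [-0.0004  0.0348  0.1089] tilt 23.586819067574254 yawerr 0.009412624847381246 xz 0.0012397318617029844 F carton(x,y,z) [-0.23, -0.94, 4.04] gw 0.7308237060783721
  lower back edge y,z 0.062225642582861895 0.033581110387283425  top back y,z -0.001796489825156973 0.18021374516383332
plane y=ax+bz+c [ 0.2181 -0.0237 -0.0247] 26073 x range [-0.0888  0.0055] z [-0.0296  0.0297]
face 16339 [-0.001  -0.0003  0.0004] [ 0.0007 -0.0003]
tile 16592 [-0.4324  0.0888] 23.38482523844489
[[-0.0274 -0.0095  0.1703]
 [ 0.0274  0.0158  0.1898]]
```

View pics/w4c.png

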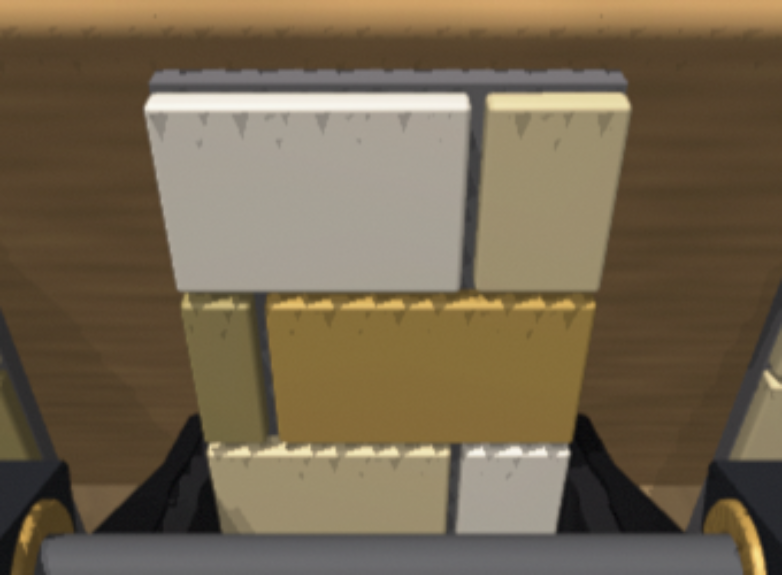

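Emit:
move_arm:
  increments: "1 0 0.0004 0 0 0 -0.005; 1 -0.0001 0.0007 0 0 0 -0.009; 1 -0.0001 0.0007 0 0 0 -0.009; 1 -0.0001 0.0007 0 0 0 -0.009"

```text
time_s: 11.0
tcp_pos: [0.5365, -0.1797, 0.0971]
ee_rot: [[0.264, -0.273, -0.925], [0.644, -0.664, 0.38], [-0.718, -0.696, 0.001]]
wrist_force: [-1.8, 2.1, 5.7]
gripper_width: 0.73
```

```bash
python3 - <<'E'
from plan import *
s=now();print(s['moment'],s['effort'])
E
```

```text
t 11.0 tile gapframe [-0.0003  0.0346  0.1088] tilt 24.11674704028414 yawerr 0.04656056082159885 xz 0.0008936522382123054 F carton(x,y,z) [-2.5, 1.28, 5.67] gw 0.7303205929602271
  lower back edge y,z 0.06275695760469187 0.03378431080089057  top back y,z -0.0026185018448428555 0.1798186067099262
[ 0.5855  0.3359 -0.459 ] [ -0.5171 -38.9197  11.1682   2.0023  -0.1346  -0.034 ]
```

Emit:
move_arm:
  increments: "1 0 0.0003 0 0 0 -0.002; 1 0 0.0003 0 0 0 -0.002; 1 0 0.0003 0 0 0 -0.002; 1 0 0.0003 0 0 0 -0.002"

```text
time_s: 11.4
tcp_pos: [0.5366, -0.1797, 0.0971]
ee_rot: [[0.264, -0.272, -0.925], [0.646, -0.663, 0.379], [-0.717, -0.697, 0.001]]
wrist_force: [-1.4, 1.9, 5.4]
gripper_width: 0.733
```

```bash
python3 - <<'E'
from plan import *
s=now();print(s['moment'],s['effort'])
E
```

```text
t 11.4 tile gapframe [-0.0003  0.0346  0.1088] tilt 24.226110731540686 yawerr 0.06139976850444562 xz 0.0007226611029682799 F carton(x,y,z) [-2.0, 1.23, 5.42] gw 0.7325455100971764
  lower back edge y,z 0.06287694561037163 0.033816725003620554  top back y,z -0.00277710660431432 0.17972599311988155
[ 0.6284  0.4906 -0.6489] [ -1.195  -38.4461  11.0471   2.0278  -0.0391  -0.0389]
```

Emit:
move_arm:
  increments: "-0.55 0 0 0 0 0 0; -0.65 0 0 0 0 0 0; -0.8 0 0 0 0 0 0; -0.8 0 0 0 0 0 0; -0.8 0 0 0 0 0 0"

```text
time_s: 11.9
tcp_pos: [0.5363, -0.1803, 0.0963]
ee_rot: [[0.264, -0.273, -0.925], [0.646, -0.662, 0.38], [-0.716, -0.698, 0.001]]
wrist_force: [0.0, 0.0, -0.1]
gripper_width: 0.893
```

```bash
python3 - <<'E'
from plan import *
from h import *
from station import capture,camera_params
s=now()
n='wrist';cp=camera_params(n);p,d=capture(n);np.savez(n+'5.npz',p=p,d=d,**cp);cv2.imwrite(f'pics/{n}5.png',p[:,:,::-1])
W,p=cloud('wrist5.npz');q=W.reshape(-1,3)-gap;q=np.c_[q@ex,q@ey,W.reshape(-1,3)[:,2]]
m=(abs(q[:,0])<.028)&(q[:,1]>-.005)&(q[:,1]<.06)&(q[:,2]>.14)&(q[:,2]<.178);k=q[m];co=np.polyfit(k[:,2],k[:,1],1);print('tile',len(k),co,np.degrees(np.arctan(-co[0])))
E
```

```text
t 11.9 tile gapframe [-0.0003  0.034   0.108 ] tilt 24.240004275472344 yawerr 0.012704887710079982 xz 0.0014461893098127628 F carton(x,y,z) [0.02, 0.02, -0.11] gw 0.8927316275575666
  lower back edge y,z 0.0622674319203849 0.03300273314393321  top back y,z -0.0034221534778431334 0.17889593893122932
tile 16883 [-0.4355  0.0892] 23.532193672055676
```

View pics/wrist5.png

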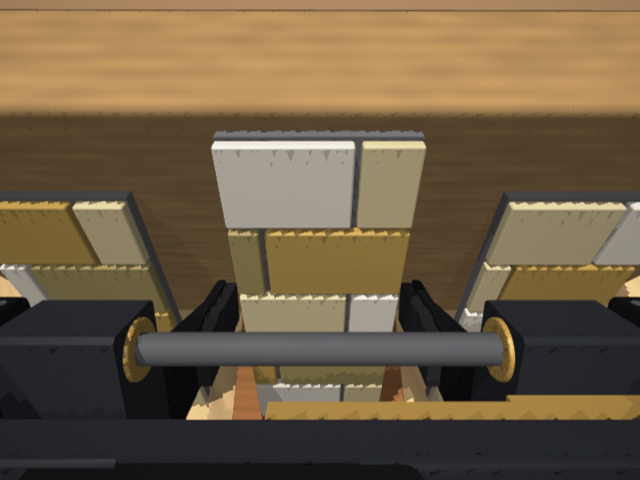

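Emit:
move_arm:
  increments: "-0.8 0 -0.01 0 0 0 0; -0.8 0 -0.025 0 0 0 0; -0.8 0 -0.045 0 0 0 0; -0.8 0 -0.075 0 0 0 0; -0.8 0 -0.11 0 0 0 0; -0.8 0 -0.15 0 0 0 0; -0.8 0 -0.15 0 0 0 0; -0.8 0 -0.15 0 0 0 0"

```text
time_s: 12.75
tcp_pos: [0.5776, -0.0799, 0.2016]
ee_rot: [[0.265, -0.271, -0.925], [0.647, -0.662, 0.379], [-0.715, -0.699, 0.0]]
wrist_force: [0.2, 0.5, -1.0]
gripper_width: 0.906
```

```bash
python3 - <<'E'
from plan import *
from h import *
from station import capture,camera_params
s=now()
for n in('wrist','side'):
    cp=camera_params(n);p,d=capture(n);np.savez(n+'6.npz',p=p,d=d,**cp);cv2.imwrite(f'pics/{n}6.png',p[:,:,::-1])
W,p=cloud('wrist6.npz');q=W.reshape(-1,3)-gap;q=np.c_[q@ex,q@ey,W.reshape(-1,3)[:,2]]
for z0,z1 in((.05,.178),):
    k=q[(abs(q[:,0])<.05)&(abs(q[:,1]-(.0892-.4355*q[:,2]))<.006)&(q[:,2]>z0)&(q[:,2]<z1)];co=np.polyfit(k[:,2],k[:,1],1)
    A=np.linalg.lstsq(np.c_[k[:,0],k[:,2],np.ones(len(k))],k[:,1],rcond=None)[0]
    print('tile',len(k),co,np.degrees(np.arctan(-co[0])),'yaw slope',A,'x',np.percentile(k[:,0],[.5,99.5]))
m=(abs(q[:,0])>.04)&(abs(q[:,0])<.17)&(q[:,2]>.16)&(q[:,2]<.18)&(abs(q[:,1])<.012);k=q[m];print('face',len(k),np.median(k[:,1]))
m=(abs(q[:,0])<.2)&(abs(q[:,2]-.19)<.005)&(q[:,1]<.01);print('cart top x',np.percentile(q[m][:,0],[.5,99.5]))
for sg in(-1,1):
    k=q[(q[:,0]*sg>.06)&(q[:,0]*sg<.15)&(q[:,1]>.012)&(q[:,1]<.045)&(q[:,2]>.09)&(q[:,2]<.145)];print(np.percentile(k,[1,50,99],axis=0)) if len(k) else 0
E
```

```text
t 12.75 tile gapframe [-0.0003  0.1426  0.2134] tilt 24.325523207919957 yawerr 0.07264934873851296 xz 0.00035233214264125353 F carton(x,y,z) [-0.04, 0.54, -0.99] gw 0.9057358909596036
  lower back edge y,z 0.1709475091093711 0.13843464295341196  top back y,z 0.10504037271346499 0.2842298114747881
tile 11503 [-0.4403  0.0901] 23.762946537214606 yaw slope [-0.0003 -0.4403  0.0901] x [-0.0315  0.0316]
face 7063 -2.2541037412722852e-05
cart top x [-0.1871  0.187 ]
[[-0.1344  0.0123  0.0904]
 [-0.1021  0.0211  0.1194]
 [-0.0714  0.032   0.1442]]
[[0.0728 0.0124 0.0904]
 [0.1039 0.0213 0.1193]
 [0.1358 0.0323 0.1443]]
```

View pics/side6.png

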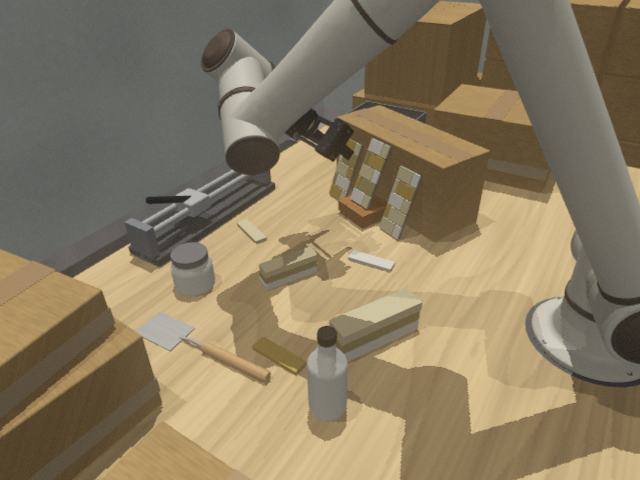

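View pics/wrist6.png

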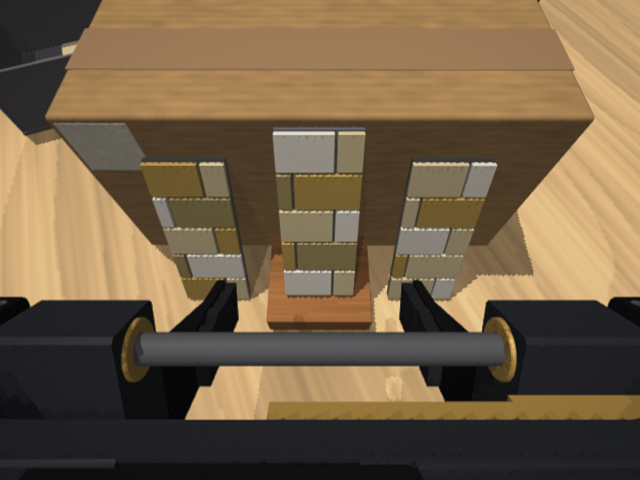

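The wrist picture shows the sheet (x 273–365, y 128–297) on the block in the middle of the gap, with both neighbours and the carton unmoved. The measured tilt is 23.8° with no yaw, and the sheet spans x ±31.5 mm about the middle. Nothing touches the robot, so I am handing in.

```bash
python3 -c "
from station import r
print(r.finish_job())"
```

```text
the job is handed in; nothing more can be done
None
```

I leaned the third sheet on the carton in the middle of the gap and handed the job in at about 13 s. No verdict is reported, so the outcome below rests on my own checks.

**What I did:** I gripped the sheet by its long edges, lifted it clear of the stack and turned it glass face outward. I lowered it in 1 mm steps until the vertical wrist force jumped about 4 N, at a block height of about 34 mm. I then tipped it back about its lower edge until its top came to rest on the carton, at about 2–3 N. I held both contacts for about 0.4 s, released, and backed the gripper off 150 mm.

**Last checks (wrist camera, after release):**

| Check | Measured | Wanted |
|---|---|---|
| Tilt from upright | 23.8° | 12–28° |
| Yaw from carton face | about 0° | within about 5° |
| Sideways offset from gap middle | about 0 mm | within 20 mm |

- **Carton and neighbours:** the carton face and both leaning sheets measured within 1 mm of where they were before placing.
- **Bystanders:** by eye in the side picture, none of them had moved.
- **Robot:** it was touching nothing when I handed in.

**Disagreements:**
- The side camera put the carton face about 4 mm further out than the top camera. I used a value in between, which the wrist camera then confirmed.
- The arm's own pose put the sheet's top about 3 mm behind the carton face at contact, so I relied on the force and the wrist camera there.
- The camera put the block top about 2 mm higher than where I felt it.

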